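Start the video call on the desk switches

TASK

Start the video call on the white desk switches: press the large round key (screens), then the square key (camera), then the long bar key (join), in that order, each lightly with a fingertip until it is well in; the keys stay down by themselves. Do not press the small round key, which ends the call, and neither lift nor shift the switches or the things standing round them. Finish with the hand clear.

Things in the scene. Friction and masses are not known exactly. Their poses are not given: they have to be found in the camera images.
- switch_round: Loose white desk switch, a square box 64 x 64 mm and 28 mm high (48 mm to the top of the raised key), 0.25 kg, with a large round key, 46 mm across, of grey plastic in the middle of its top. Origin: centre of its underside; z up; the box's sides lie along its x and y.
- top_round (a point): Centre of the upper face of that key (a large round key); 48 mm above the desk when raised, it goes down with the key.
- key_round (a joint): How far that key is pushed down, m: 0 raised, 0.010 at the bottom stop. It takes about 3 N to move it, evenly all the way; it has no return spring and stays where it was pushed. The key's cap is soft and gives 1 mm per 2 N (up to 6 mm), so a fingertip first sinks about 1.5 mm, then the key moves; the cap springs up again by that much when let go. It counts as in from 0.005 on; at the bottom the key still stands 10 mm above the box.
- switch_square: Loose white desk switch, a square box 64 x 64 mm and 28 mm high (48 mm to the top of the raised key), 0.25 kg, with a square key, 42 x 42 mm, of grey plastic in the middle of its top. Origin: centre of its underside; z up; the box's sides lie along its x and y.
- top_square (a point): Centre of the upper face of that key (a square key); 48 mm above the desk when raised, it goes down with the key.
- key_square (a joint): How far that key is pushed down, m: 0 raised, 0.010 at the bottom stop. It takes about 3 N to move it, evenly all the way; it has no return spring and stays where it was pushed. The key's cap is soft and gives 1 mm per 2 N (up to 6 mm), so a fingertip first sinks about 1.5 mm, then the key moves; the cap springs up again by that much when let go. It counts as in from 0.005 on; at the bottom the key still stands 10 mm above the box.
- switch_bar: Loose white desk switch, a square box 64 x 64 mm and 28 mm high (48 mm to the top of the raised key), 0.25 kg, with a long narrow bar key, 18 mm (x) by 56 mm (y), of grey plastic in the middle of its top. Origin: centre of its underside; z up; the box's sides lie along its x and y.
- top_bar (a point): Centre of the upper face of that key (a long narrow bar key); 48 mm above the desk when raised, it goes down with the key.
- key_bar (a joint): How far that key is pushed down, m: 0 raised, 0.010 at the bottom stop. It takes about 3 N to move it, evenly all the way; it has no return spring and stays where it was pushed. The key's cap is soft and gives 1 mm per 2 N (up to 6 mm), so a fingertip first sinks about 1.5 mm, then the key moves; the cap springs up again by that much when let go. It counts as in from 0.005 on; at the bottom the key still stands 10 mm above the box.
- switch_small: Loose white desk switch, a square box 64 x 64 mm and 28 mm high (48 mm to the top of the raised key), 0.25 kg, with a small round key, only 22 mm across (ends the call: leave alone), of grey plastic in the middle of its top. Origin: centre of its underside; z up; the box's sides lie along its x and y.
- top_small (a point): Centre of the upper face of that key (a small round key); 48 mm above the desk when raised, it goes down with the key.
- key_small (a joint): How far that key is pushed down, m: 0 raised, 0.010 at the bottom stop. It takes about 3 N to move it, evenly all the way; it has no return spring and stays where it was pushed. The key's cap is soft and gives 1 mm per 2 N (up to 6 mm), so a fingertip first sinks about 1.5 mm, then the key moves; the cap springs up again by that much when let go. It counts as in from 0.005 on; at the bottom the key still stands 10 mm above the box.
- correction_fluid: Bystander: small bottle with a white cap, 31 mm across, 74 mm high, standing. Origin: centre of its underside.
- clip_tin: Bystander: round lidded tin, 66 mm across, 30 mm high. Origin: centre of its underside.
- battery: Bystander: block battery, 28 x 31 x 47 mm, standing. Origin: centre of its underside.
Not all that is in view belongs to the job. What is shaped like the switch_bar but orange is not meant.

How it is judged:
By the outcome, as a careful person would: the job done as asked, in the order asked, and still so for the second after the job is handed in, with the robot touching nothing.
It also fails if it takes over 45 s, if anything falls off the work surface, if the arm or the gripper's body presses on something with over 40 N, if the wrist force passes 120 N, or if a joint passes its speed limit or range.

ROBOT

A 7-joint arm with a two-finger parallel gripper is mounted at the origin on a cart in front of the work surface, level with it; the furniture and walls round the work are solid. World frame = base frame: x ahead of the robot, y to its left, z up, the work surface at z = 0. Lengths are in mm, angles in rad, forces in N, time in s.
With the tool pointing down it reaches from about 400 to 850 mm from the base axis. Payload 10.4 kg.
Tool frame: the origin (TCP) lies between the finger pads; the fingertips stand 22 mm ahead of it and the grasp point (between the pads) lies 3 mm ahead of it; z points along the fingers, y is the line along which they close (so a half turn about z gives the same grasp; the last joint's range is limited). The gripper opens to 87 mm and grips with 3 to 60 N. Pads are 19 mm wide; open, the fingers measure 117 mm over their backs; the gripper's body (75 mm by 190 mm) begins 51 mm behind the grasp point.
Start: joints at [1.256, 0.332, -0.065, 1.46, 0.022, 1.35, -0.088], TCP at [179.819, -598.594, 244.576] pointing down, gripper open.
Joint ranges: [-2.6, 2.6], [-0.5, 2.12], [-1.47, 1.34], [0.16, 2.42], [-1.27, 4.41], [0.06, 2.06], [-2.6, 2.6]. Speed limits (rad/s): [2.22, 2.22, 2.79, 2.79, 3.14, 3.14, 3.14].

INTERFACE

Orientations are given as a unit quaternion [w, x, y, z].
In Python, from bench import state, viewer, ctrl gives the robot as it stands. The module is installed in compiled form; this text tells all that it offers.
- The arm moves only by the tool jog_arm, never from a script. Its argument "commands" is a list that holds one entry, the list of rows, each a list of 7 numbers: the shift along the world's x, y, z in mm, then the turn, a rotation vector about the world's x, y, z in degrees, then the closure in counts, from 0 (fully open) to 255 (shut). In form: [[[dx, dy, dz, ax, ay, az, claw], ...]]. A call has 1 to 12 rows; each row is the pose to reach, as a shift and turn from the pose commanded when the call began; what a row does not reach only later rows make up. A row lasts 1/8 s, in which the tool goes at most 62.5 mm and 10.7 degrees, less where a joint would pass 70% of its speed; a pose out of reach is approached as far as the arm can. A call with a gripper value outside its range is refused whole. The fingers move at their own pace and stop on an object; "newtons" is the grip in N (left out, the last holds). Time passes only in rows, so rows that repeat a pose let the fingers close. It gives the time, the measured TCP pose, the force, the opening and the grip force at its end, in the units of the state.
- state(): the state, without advancing time (a new reading comes with each control period).
- viewer.snapshot(name): name is "scene" or "top" or "wrist"; returns the picture (384x512x3 uint8, red, green, blue); there is no depth.
- viewer.camera_params(name): a dict with "fx", "fy", "cx", "cy" (pixels), "R" (3x3) and "t" (3): a world point X has camera coordinates R X + t; the wrist camera has in their place "hand_eye" (4x4, takes a point from camera to tool coordinates, whose origin is the TCP and whose axes are the flange's). Camera axes: x right, y down, z forward; pixel columns grow to the right and rows downward; lengths in mm; the calibration is good to about 2 mm. A picture is of the moment at which its call begins: read the wrist's pose just before it. camera_params takes no time and is no camera call.
- ctrl.hand_in(): hands the job in; it is judged then, once.
The state is a dict: "clock": time; "q": joint angles; "joint_vel": joint speeds; "effort": joint torques, N m; "tool_pos": TCP position; "tcp_rot": TCP orientation; "contact_force": force on the tool from outside, world axes, zero at the start; "torque": the same for the moment, N m; "gripper_width": finger opening in mm; "finger_force": force on a finger pad.
Only numpy, scipy, OpenCV 4.12 (cv2) and the standard library are available. Lean on these libraries where they do the work, as an engineer would, in place of code of your own. Each camera call takes 0.05 s, during which the arm holds its last target. There are 200 camera calls.

## Working session

There is one attempt and no reset: what is moved stays moved. The work goes in short steps, Python scripts to look and compute and a tool call to move; the robot and the scene stay as the last step left them, time stands still between calls to the robot, and variables do not carry over. Pictures are saved under pics/ and viewed, at most 10 in all, crops included, and the job is handed in when it is done.

Besides the shell and the picture viewer there is one more tool, called after "Request:" in YAML: its name, and indented under it one key for each argument. jog_arm: Moves the arm, as the interface text tells. Its arguments: {"type":"object","properties":{"commands":{"type":"array","items":{"type":"array","items":{"type":"array","items":{"type":"number"}}}},"newtons":{"type":"number"}},"required":["commands"]}

```bash
mkdir -p pics; python3 - <<'E'
from bench import state, viewer
import cv2, numpy as np
s=state(); print(s)
for n in("top","scene"):
    im=viewer.snapshot(n); cv2.imwrite(f"pics/{n}0.png",im[:,:,::-1])
    print(n,viewer.camera_params(n))
print(viewer.camera_params("wrist"))
a=cv2.imread("pics/top0.png"); cv2.imwrite("pics/top0b.png",cv2.resize(a,(800,600),interpolation=cv2.INTER_CUBIC))
E
```

```text
{'clock': 0.0, 'q': array([ 1.25638833,  0.33283463, -0.06471466,  1.46096423,  0.02163086,
        1.3498677 , -0.08848906]), 'joint_vel': array([ 8.15273596e-04, -8.38626962e-04, -4.62586199e-05,  3.89680383e-05,
       -9.33523678e-04, -9.69496321e-05, -6.71193349e-04]), 'effort': array([-7.01725785e-04, -6.23245597e+01,  2.41249840e-02, -3.89882827e+01,
       -6.13332982e-02,  3.98539484e-02,  1.41465748e-04]), 'tool_pos': array([ 179.6951949 , -598.23948111,  243.76627408]), 'tcp_rot': array([-6.73350544e-04,  9.89370789e-01,  1.45413095e-01, -1.44288181e-04]), 'contact_force': array([ 0.38961819, -0.35695151, -0.10389425]), 'torque': array([ 0.05433298,  0.02047578, -0.01277087]), 'finger_force': 0.0, 'gripper_width': 86.81202252547453}
top {'fx': 367.8299072435065, 'fy': 367.8299072435065, 'cx': 254.73455494454413, 'cy': 197.76549745139818, 'R': array([[ 0.00389687, -0.99998877, -0.00269617],
       [-0.98428893, -0.00335972, -0.17653332],
       [ 0.17652228,  0.00334174, -0.98429097]]), 't': array([  21.55595233,  530.9182806 , 1085.31429742])}
scene {'fx': 419.8033727368253, 'fy': 419.8033727368253, 'cx': 252.9203218184101, 'cy': 193.61456978022517, 'R': array([[-0.72238835, -0.69142826,  0.0090571 ],
       [-0.47021111,  0.48157785, -0.73958386],
       [ 0.50700748, -0.53852551, -0.67300348]]), 't': array([375.11371495, 269.56092978, 817.32535973])}
{'fx': 290.94894729978427, 'fy': 290.94894729978427, 'cx': 262.85325030818194, 'cy': 186.97935198484666, 'hand_eye': array([[ 1.20657598e-03, -9.67218447e-01, -2.53942945e-01,
         6.94787261e+01],
       [ 9.99999267e-01,  1.19356895e-03,  2.05294898e-04,
         1.06817660e-03],
       [ 1.04533401e-04, -2.53943006e-01,  9.67219178e-01,
        -1.41050573e+02],
       [ 0.00000000e+00,  0.00000000e+00,  0.00000000e+00,
         1.00000000e+00]])}
```

View pics/top0b.png

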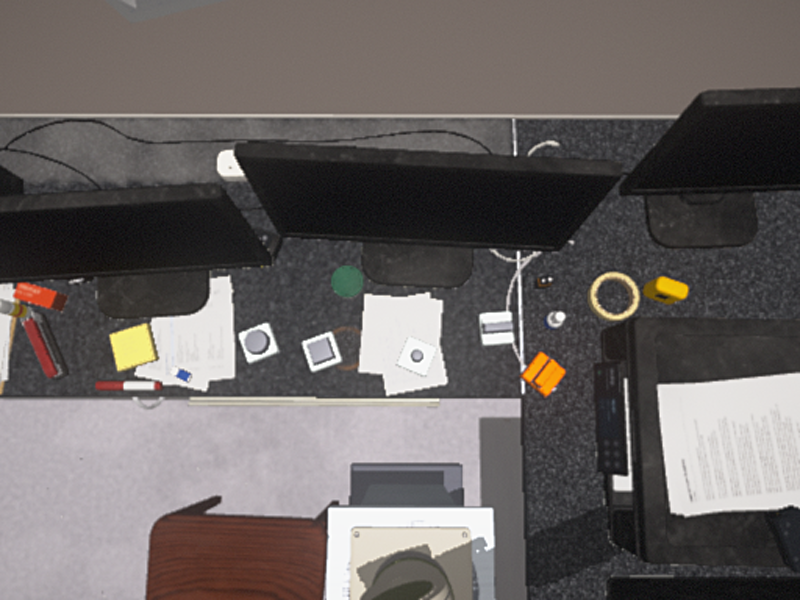

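View pics/scene0.png

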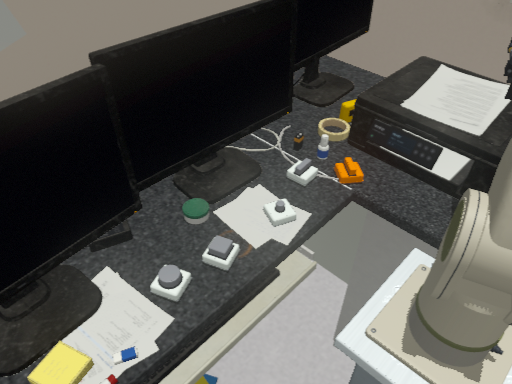

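The top picture (800 px scale) shows the round switch at (258,341), square at (321,350), small at (417,355) and bar at (496,328). The orange decoy is at (543,373). The monitors stand just behind the switches.

```bash
cat > h.py <<'E'
import numpy as np
from bench import viewer
def ray(n,u,v):
    p=viewer.camera_params(n);R,t=p["R"],p["t"]
    return -R.T@t, R.T@np.array([(u-p["cx"])/p["fx"],(v-p["cy"])/p["fy"],1])
def onz(n,u,v,z):
    c,d=ray(n,u,v); return c+d*(z-c[2])/d[2]
def tri(ua,ub):
    (c,d),(e,f)=ray("top",*ua),ray("scene",*ub)
    s=np.linalg.lstsq(np.c_[d,-f],e-c,rcond=None)[0]
    return (c+d*s[0]+e+f*s[1])/2, np.linalg.norm(c+d*s[0]-e-f*s[1])
def proj(n,X):
    p=viewer.camera_params(n);x=p["R"]@X+p["t"]
    return p["fx"]*x[0]/x[2]+p["cx"],p["fy"]*x[1]/x[2]+p["cy"]
E
python3 - <<'E'
import cv2,numpy as np
from h import *
k=.64
print("cam",ray("top",0,0)[0],ray("scene",0,0)[0])
for n,(u,v),sc in [("round",(258,341),(170,275)),("square",(321,350),(221,245)),("small",(417,355),(281,205)),("bar",(496,328),(304,166))]:
    print(n,onz("top",u*k,v*k,48).round(),onz("scene",*sc,48).round())
# monitor corners middle one: top-left, bottom-left, bottom-right
print("mon R low",tri((560*k,249*k),(292,110)),"mon top-left",tri((237*k,143*k),(97,52)))
print("left mon bottom right", tri((275*k,262*k),(138,207)))
a=cv2.imread("pics/top0.png")[185:265,140:370]
cv2.imwrite("pics/crop1.png",cv2.resize(a,None,fx=3.4,fy=3.4,interpolation=cv2.INTER_CUBIC))
E
```

```text
cam [ 330.91083541   19.71260831 1162.0479491 ] [-16.66175365 569.70021053 746.02827946]
round [466. 296.  48.] [460. 306.  48.]
square [449. 173.  48.] [444. 180.  48.]
small [440. -14.  48.] [433.  -7.  48.]
bar [ 494. -168.   48.] [ 487. -163.   48.]
mon R low (array([ 637.20068862, -285.3876777 ,  103.4720523 ]), np.float64(1.8469410182276436)) mon top-left (array([688.81536256, 239.2906135 , 427.50127136]), np.float64(10.795164027566123))
left mon bottom right (array([613.79397706, 260.52551263, 103.09317713]), np.float64(8.010365734509802))
```

View pics/crop1.png

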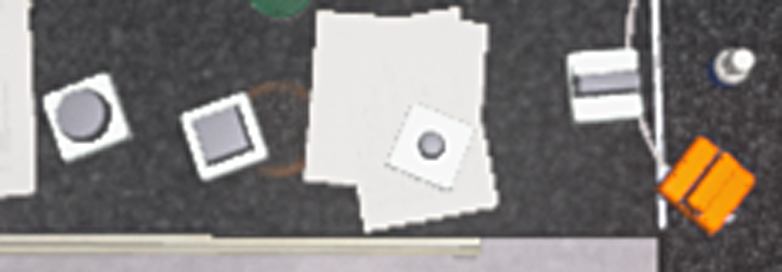

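The crop shows the round key at (83,115), square (222,134), small (432,145) and bar (607,82), with the bar's long side along world y. I'm starting towards them, high and with fingers closed.

Request:
jog_arm:
  commands:
    - [[0, 0, 55, 0, 0, 0, 255], [30, 50, 60, 0, 0, -2, 255], [60, 97, 60, 0, 0, -4, 255], [90, 145, 60, 0, 0, -6, 255], [120, 193, 60, 0, 0, -8, 255], [150, 241, 60, 0, 0, -10, 255], [180, 289, 60, 0, 0, -12, 255], [210, 337, 60, 0, 0, -14, 255], [240, 385, 60, 0, 0, -16, 255], [270, 433, 60, 0, 0, -17, 255], [290, 490, 60, 0, 0, -17, 255], [295, 550, 60, 0, 0, -17, 255]]
  newtons: 10

```text
clock: 1.6
tool_pos: [475.2, -46.6, 304.1]
tcp_rot: [-0.0, 1.0, -0.002, -0.0]
contact_force: [0.5, 0.1, 0.0]
gripper_width: 0.5
finger_force: 0.0
```

```bash
python3 - <<'E'
from h import *
from bench import state
s=state(); print(s["clock"],s["tool_pos"],s["tcp_rot"],s["q"].round(2),s["gripper_width"])
f=lambda x,y:((x+.5)/3.4-.5+140,(y+.5)/3.4-.5+185)
for n,(x,y) in dict(round=(83,115),square=(222,134),small=(432,145),bar=(607,82)).items(): print(n,onz("top",*f(x,y),48).round(1))
E
```

```text
1.6 [475.21484031 -46.63623899 304.12949483] [-3.34599703e-04  9.99996942e-01 -2.43904190e-03 -2.34559703e-04] [ 0.62  0.01 -0.62  1.71  0.01  1.42 -1.57] 0.48166505029416545
round [465.6 299.7  48. ]
square [449.  174.5  48. ]
small [439.8 -13.2  48. ]
bar [ 497.2 -170.7   48. ]
```

Request:
jog_arm:
  commands:
    - [[0, 55, -20, 0, 0, 0, 255], [-5, 112, -40, 0, 0, 0, 255], [-10, 170, -60, 0, 0, 0, 255], [-15, 228, -80, 0, 0, 0, 255], [-18, 288, -105, 0, 0, 0, 255], [-18, 288, -105, 0, 0, 0, 255], [-18, 288, -105, 0, 0, 0, 255]]

```text
clock: 2.48
tool_pos: [456.7, 239.2, 199.2]
tcp_rot: [0.0, 1.0, -0.002, -0.0]
contact_force: [-0.3, -0.8, -0.4]
gripper_width: 0.1
finger_force: 0.0
```

```bash
cat >> h.py <<'E'
import cv2
from bench import state
from scipy.spatial.transform import Rotation as Ro
def wsnap(name):
    s=state(); im=viewer.snapshot("wrist"); cv2.imwrite(f"pics/{name}.png",im[:,:,::-1])
    np.savez(f"pics/{name}.npz",p=s["tool_pos"],q=s["tcp_rot"]); print(s["clock"],s["tool_pos"].round(1),s["q"].round(2))
def wz(name,u,v,z):
    d=np.load(f"pics/{name}.npz"); p=viewer.camera_params("wrist");H=p["hand_eye"]
    R=Ro.from_quat(d["q"],scalar_first=True).as_matrix()
    c=d["p"]+R@H[:3,3]; r=R@H[:3,:3]@np.array([(u-p["cx"])/p["fx"],(v-p["cy"])/p["fy"],1])
    return (c+r*(z-c[2])/r[2]).round(1)
E
python3 -c "
from h import *
wsnap('w1')"
```

```text
2.475 [456.7 239.2 199.2] [ 0.23  0.23 -0.89  1.77  0.18  1.23 -2.29]
```

View pics/w1.png

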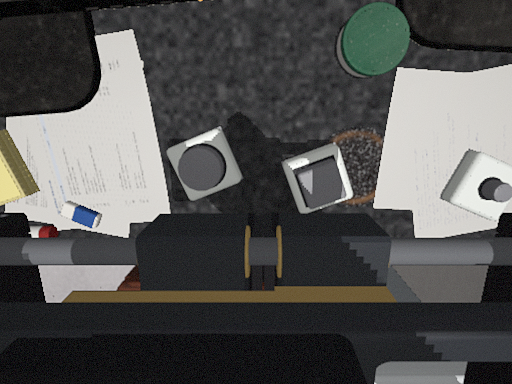

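The wrist picture shows the round key at about (201,168), the square key at about (323,182), and the small key at (495,190) on the right.

```bash
python3 -c "
from h import *
print(wz('w1',201,168,48),wz('w1',323,182,48),wz('w1',495,190,48))
a=cv2.imread('pics/w1.png')[120:220,160:360]
cv2.imwrite('pics/w1c.png',cv2.resize(a,None,fx=4,fy=4,interpolation=cv2.INTER_CUBIC))"
```

```text
[469.5 302.3  48. ] [454.4 177.   48. ] [445.2  -2.7  48. ]
```

View pics/w1c.png

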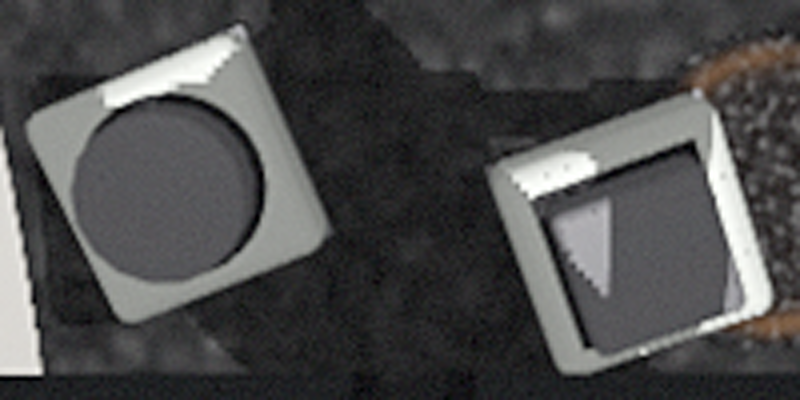

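Request:
jog_arm:
  commands:
    - [[11, 61, 0, 0, 0, 0, 255], [11, 61, -50, 0, 0, 0, 255], [11, 61, -95, 0, 0, 0, 255], [11, 61, -115, 0, 0, 0, 255], [11, 61, -124, 0, 0, 0, 255], [11, 61, -128, 0, 0, 0, 255], [11, 61, -130, 0, 0, 0, 255], [11, 61, -132, 0, 0, 0, 255], [11, 61, -134, 0, 0, 0, 255]]

```text
clock: 3.65
tool_pos: [468.5, 300.7, 66.3]
tcp_rot: [-0.0, 1.0, -0.003, 0.001]
contact_force: [1.8, 0.2, 3.1]
gripper_width: 0.6
finger_force: 1.5
```

Request:
jog_arm:
  commands:
    - [[0, 0, -1.5, 0, 0, 0, 255], [0, 0, -3, 0, 0, 0, 255], [0, 0, -4.5, 0, 0, 0, 255], [0, 0, -6, 0, 0, 0, 255], [0, 0, -6, 0, 0, 0, 255]]

```text
clock: 4.28
tool_pos: [467.7, 300.4, 59.4]
tcp_rot: [0.0, 1.0, -0.002, -0.0]
contact_force: [1.5, 0.4, 2.0]
gripper_width: 0.4
finger_force: 1.3
```

Request:
jog_arm:
  commands:
    - [[0, 0, 10, 0, 0, 0, 255], [0, 0, 50, 0, 0, 0, 255], [-8, -58, 60, 0, 0, 0, 255], [-16, -115, 60, 0, 0, 0, 255], [-16, -123, 60, 0, 0, 0, 255], [-16, -123, 25, 0, 0, 0, 255], [-16, -123, 14, 0, 0, 0, 255], [-16, -123, 11, 0, 0, 0, 255], [-16, -123, 9, 0, 0, 0, 255], [-16, -123, 7, 0, 0, 0, 255], [-16, -123, 6, 0, 0, 0, 255]]

```text
clock: 5.65
tool_pos: [452.2, 178.0, 66.1]
tcp_rot: [-0.0, 1.0, -0.002, 0.001]
contact_force: [0.2, 0.6, 2.8]
gripper_width: 0.4
finger_force: 1.4
```

Request:
jog_arm:
  commands:
    - [[0, 0, -1.5, 0, 0, 0, 255], [0, 0, -3, 0, 0, 0, 255], [0, 0, -4.5, 0, 0, 0, 255], [0, 0, -6, 0, 0, 0, 255], [0, 0, -6, 0, 0, 0, 255]]

```text
clock: 6.28
tool_pos: [451.9, 177.3, 59.5]
tcp_rot: [0.0, 1.0, -0.003, 0.0]
contact_force: [1.4, 1.4, 3.5]
gripper_width: 0.2
finger_force: 1.3
```

Request:
jog_arm:
  commands:
    - [[0, 0, 10, 0, 0, 0, 255], [0, 0, 60, 0, 0, 0, 255], [0, 0, 120, 0, 0, 0, 255], [5, 40, 140, 0, 0, 0, 255], [5, 62, 140, 0, 0, 0, 255], [5, 62, 140, 0, 0, 0, 255]]

```text
clock: 7.02
tool_pos: [456.0, 240.7, 200.0]
tcp_rot: [-0.0, 1.0, -0.001, -0.0]
contact_force: [-0.1, -0.2, -0.9]
gripper_width: 0.6
finger_force: 0.0
```

```bash
python3 -c "
from h import *
wsnap('w2')
a=np.vstack([cv2.imread(f'pics/w{i}.png')[120:220,160:360] for i in(1,2)])
cv2.imwrite('pics/w2c.png',cv2.resize(a,None,fx=3,fy=3,interpolation=cv2.INTER_CUBIC))"
```

```text
7.025 [456.  240.7 200. ] [ 0.26  0.23 -0.93  1.77  0.2   1.24 -2.3 ]
```

View pics/w2c.png

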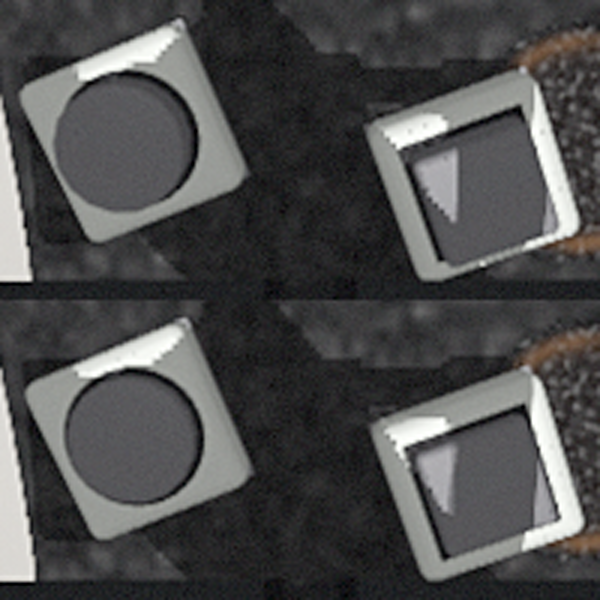

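Request:
jog_arm:
  commands:
    - [[0, -60, 10, 0, 0, 0, 255], [2, -120, 20, 0, 0, 0, 255], [5, -180, 20, 0, 0, 0, 255], [8, -240, 20, 0, 0, 0, 255], [12, -300, 10, 0, 0, 0, 255], [14, -350, 0, 0, 0, 0, 255], [14, -350, 0, 0, 0, 0, 255], [14, -350, 0, 0, 0, 0, 255]]

```text
clock: 8.07
tool_pos: [470.3, -110.5, 199.5]
tcp_rot: [-0.0, 1.0, -0.003, -0.0]
contact_force: [0.7, 0.9, -0.2]
gripper_width: 0.4
finger_force: 0.0
```

```bash
python3 -c "
from h import *
wsnap('w3')"
```

```text
8.075 [ 470.3 -110.5  199.5] [ 0.78  0.1  -0.67  1.86  0.07  1.21 -1.49]
```

View pics/w3.png

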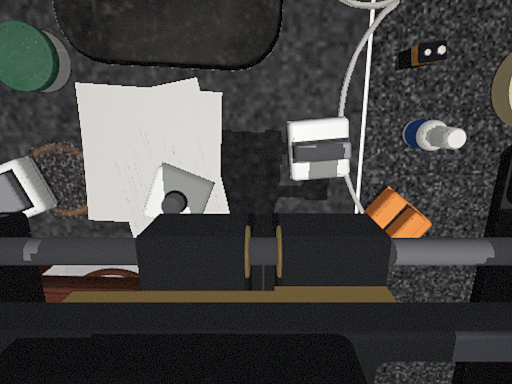

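Both keys now sit lower and their boxes haven't moved. In the new view the bar switch spans about (287,120) to (351,181), so I'm enlarging it.

```bash
python3 -c "
from h import *
a=cv2.imread('pics/w3.png')[110:190,275:365]
cv2.imwrite('pics/w3c.png',cv2.resize(a,None,fx=6,fy=6,interpolation=cv2.INTER_CUBIC))
d=np.load('pics/w3.npz');H=viewer.camera_params('wrist')['hand_eye']
print(d['p']+Ro.from_quat(d['q'],scalar_first=True).as_matrix()@H[:3,3])
for u,v in((320,150),(321,155),(321,145)):print(wz('w3',u,v,48))
for u,v in((287,122),(348,119),(351,177),(290,180)):print(wz('w3',u,v,28))"
```

```text
[ 539.83664711 -110.84141818  340.55885699]
[ 501.1 -168.    48. ]
[ 496.  -169.3   48. ]
[ 506.1 -168.8   48. ]
[ 528. -136.   28.]
[ 530.8 -199.8   28. ]
[ 468.5 -207.4   28. ]
[ 465.4 -140.3   28. ]
```

View pics/w3c.png

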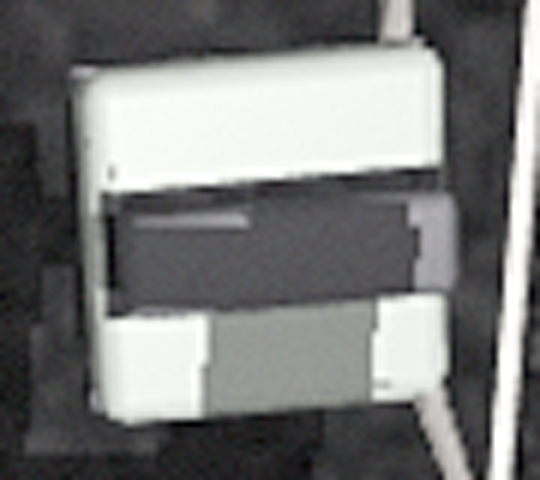

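The bar key's top is centred at about (323,152) in the picture, which puts it near (498,-171), turned about 3 degrees.

Request:
jog_arm:
  commands:
    - [[15, -40, 0, 0, 0, 1, 255], [27, -60, -30, 0, 0, 3, 255], [27, -60, -80, 0, 0, 3, 255], [27, -60, -115, 0, 0, 3, 255], [27, -60, -125, 0, 0, 3, 255], [27, -60, -128, 0, 0, 3, 255], [27, -60, -130, 0, 0, 3, 255], [27, -60, -132, 0, 0, 3, 255], [27, -60, -133, 0, 0, 3, 255], [27, -60, -134, 0, 0, 3, 255]]

```text
clock: 9.38
tool_pos: [498.6, -170.7, 66.2]
tcp_rot: [0.0, 1.0, 0.024, 0.001]
contact_force: [1.9, 1.1, 4.1]
gripper_width: 0.4
finger_force: 1.4
```

Request:
jog_arm:
  commands:
    - [[0, 0, -1.5, 0, 0, 0, 255], [0, 0, -3, 0, 0, 0, 255], [0, 0, -4.5, 0, 0, 0, 255], [0, 0, -6, 0, 0, 0, 255], [0, 0, -6, 0, 0, 0, 255]]

```text
clock: 10.0
tool_pos: [497.6, -170.6, 59.4]
tcp_rot: [0.0, 1.0, 0.024, -0.0]
contact_force: [1.1, 0.0, 2.4]
gripper_width: 0.7
finger_force: 1.3
```

Now I lift clear and go back to the same viewpoint to check.

Request:
jog_arm:
  commands:
    - [[0, 0, 10, 0, 0, 0, 255], [0, 0, 60, 0, 0, 0, 255], [0, 0, 110, 0, 0, 0, 255], [-15, 30, 140, 0, 0, -1, 255], [-27, 60, 140, 0, 0, -3, 255], [-27, 60, 140, 0, 0, -3, 255], [-27, 60, 140, 0, 0, -3, 255]]

```text
clock: 10.88
tool_pos: [470.5, -111.2, 199.6]
tcp_rot: [0.0, 1.0, -0.002, -0.0]
contact_force: [0.2, -0.7, -0.0]
gripper_width: 0.6
finger_force: 0.0
```

```bash
python3 -c "
from h import *
wsnap('w4')
a=np.vstack([cv2.imread(f'pics/w{i}.png')[110:215,130:380] for i in(3,4)])
cv2.imwrite('pics/w4c.png',cv2.resize(a,None,fx=2.8,fy=2.8,interpolation=cv2.INTER_CUBIC))"
```

```text
10.875 [ 470.5 -111.2  199.6] [ 0.78  0.1  -0.67  1.85  0.07  1.21 -1.49]
```

View pics/w4c.png

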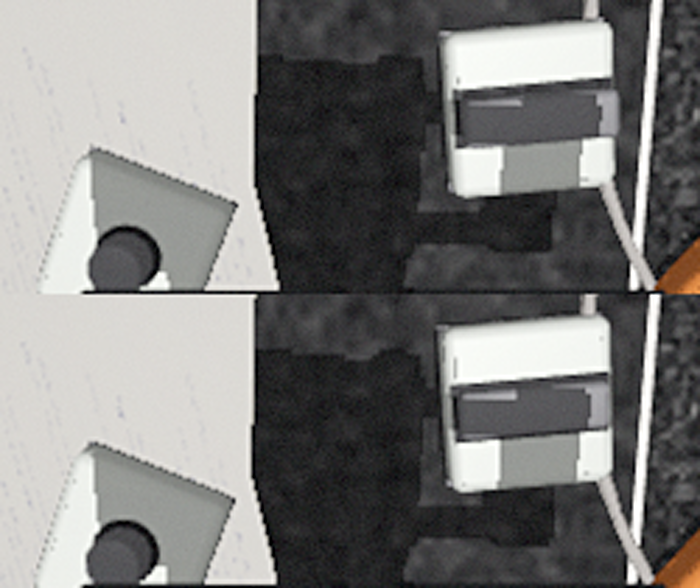

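The bar key at about (530,410) is lower than before and its box hasn't moved. The small key looks unchanged and the hand is clear.

```bash
python3 -c "
from bench import ctrl
print(ctrl.hand_in())"
```

```text
the job is handed in; nothing more can be done
None
```

I pressed the round, square and bar keys in that order, each about 9 mm in by fingertip height. The small key was not pressed, the boxes look unmoved in the check pictures, and the job was handed in at about 11 s with the hand clear.

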